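Press the push-on axle cap onto the vial carousel's spindle

TASK

Take the toothed push-on steel axle cap from the bench, set it over the top of the vial carousel's spindle and press it straight down the plain shaft until it bites tight on the carousel's hub. You will feel the teeth drag steadily, then the push rise as the flange meets the hub: press on only so far that the cap, once let go, keeps the carousel nipped against its spring with about 5 N, and never squeeze the spring with over 12 N. Do not lean on the white carousel with the gripper, and leave the reagent bottle, the cuvette block and the vial where they stand.

Things in the scene. Friction and masses are not known exactly. Their poses are not given: they have to be found in the camera images.
- cap: loose steel axle cap like a little hat, about 90 g, standing flange down on the bench: flange 31 mm across, 3 mm thick; closed crown 21 mm across (grip this), 25 mm high in all; open below with a 12.4 mm bore. Origin: centre of the underside; z its axis, up. It stays where pushed, but fingers opening off the crown may drag it up 1 to 2 mm; a last press on the crown's top with shut fingers costs only 0.2 to 0.8 mm
- cap_teeth (a point): point on the cap's axis 5 mm above its underside, level with the ring of eight sprung teeth inside that bite a 10 mm shaft. On the spindle the cap goes down freely 6 to 7 mm; the teeth hold fully by about 10 mm, then drag steadily with 7 to 15 N, different each time and jumping 1 to 2 N as it slides
- spindle_tip (a point): the top of the carousel's fixed upright spindle, a plain steel shaft 10 mm thick with a round nose; this point lies on the axis at the very top, 88 mm above the bench
- carousel: white plastic vial carousel: disc 144 mm across with ten empty vial sleeves (rims 22.5 mm above its underside) and a hub in the middle. Origin: centre of the underside, on the spindle's axis; z up. It floats on a coil spring: 2.5 N/mm over 6 mm of travel, almost unloaded at the start (0.5 N), so a nip of 5 N means it sits about 1.8 mm lower
- hub_top (a point): centre of the hub's flat top, 21 mm across, 36 mm above the carousel's underside, where the cap's flange comes to bear; it starts 14 to 18 mm below the spindle's top, different each time. While pressing, the push exceeds the steady drag of the teeth by just the force on the hub
- stand: the carousel's heavy grey round foot, 132 mm across and 17 mm high, fixed, with the spindle in its middle. Origin: centre of its underside on the bench
- cuvette_block: bystander: grey moulded cuvette block 46 x 47 mm with two thin rods sticking up to 141 mm, standing behind the work, origin at the centre of its underside
- reagent_bottle: bystander: white reagent bottle with a blue screw cap, 48 mm across and 89 mm high, standing left of and behind the carousel, origin at the centre of its underside
- vial: bystander: small filled vial with a white stopper, 15 mm across and 45 mm high, standing near the front edge of the bench, origin at the centre of its underside
Not all that is in view belongs to the job. There is more than one size of the cap; the job needs the larger. Of the things shaped like the stand, the grey one is meant.

How it is judged:
By the outcome, as a careful person would: the job done as asked, in the order asked, and still so for the second after the job is handed in, with the robot touching nothing.
It also fails if it takes over 69 s, if anything falls off the work surface, if the arm or the gripper's body presses on something with over 40 N, if the wrist force passes 120 N, or if a joint passes its speed limit or range.

ROBOT

A 6-joint arm with a two-finger parallel gripper is mounted at the origin on a cart in front of the work surface, level with it; the furniture and walls round the work are solid. World frame = base frame: x ahead of the robot, y to its left, z up, the work surface at z = 0. Lengths are in m, angles in degrees, forces in N, time in s.
With the tool pointing down it reaches from about 0.4 to 0.825 m from the base axis. Payload 7 kg.
Tool frame: the origin (TCP) lies midway between the tips of the shut fingers; the grasp point (between the pads) lies r.tcp_to_grasp behind it (r.tcp_to_grasp is the distance from the TCP to the grasp point, in m); x points along the fingers, y is the direction in which the jaws open and shut, and the axes are right-handed (so a half turn about x gives the same grasp; the last joint's range is limited). The gripper opens to 88 mm and grips with 3 to 60 N. Pads are 19 mm wide; open, the fingers measure 130 mm over their backs; the gripper's body (78 mm by 193 mm) begins 47 mm behind the grasp point.
Start: joints at [-47.206, 20.546, 0.682, 0, -70.136, -16.507], TCP at [0.299, -0.605, 0.227] pointing down, gripper open.
Joint ranges: [-176.03, 176.03], [-82.01, 121.73], [-58.28, 71.71], [-173.87, 95.51], [-174.79, -0.11], [-173.66, 173.66]. Speed limits (degrees/s): [136.94, 136.94, 172.46, 180, 180, 180].

INTERFACE

Orientations are given as [roll, pitch, yaw] about the fixed x, y, z axes, in that order (R = Rz(yaw) Ry(pitch) Rx(roll)).
In Python, from plant import r gives the robot as it stands.
- The arm moves only by the tool carry_out, never from a script. Its argument "moves" is a list of rows, each a list of 7 numbers: the shift along the world's x, y, z in mm, then the turn, a rotation vector about the world's x, y, z in rad, then the opening in per cent of the stroke, from 0 (shut) to 100 (fully open). In form: [[x, y, z, wx, wy, wz, claw], ...]. A call has 1 to 5 rows; each row is the pose to reach, as a shift and turn from the pose commanded when the call began; what a row does not reach only later rows make up. A row lasts 1/10 s, in which the tool goes at most 50 mm and 8.59 degrees, less where a joint would pass 70% of its speed; a pose out of reach is approached as far as the arm can. A call with a gripper value outside its range is refused whole. The fingers move at their own pace and stop on an object; "squeeze" is the grip in N (left out, the last holds). Time passes only in rows, so rows that repeat a pose let the fingers close. It gives the time, the measured TCP pose, the force and the opening at its end, in the units of the state.
- r.get_state(): the state, without advancing time (a new reading comes with each control period).
- r.capture(name): name is "side" or "top" or "wrist"; returns the picture (420x560x3 uint8, blue, green, red); there is no depth.
- r.camera_params(name): a dict with "K" (3x3 intrinsics, pixels), "rvec" (rotation vector, rad) and "tvec" (3), from world to camera coordinates, as OpenCV has them. Camera axes: x right, y down, z forward; pixel columns grow to the right and rows downward; lengths in m; the calibration is good to about 2 mm. A picture is of the moment at which its call begins: read the wrist's pose just before it. camera_params takes no time and is no camera call; for the wrist camera it gives the pose at the moment of the call.
- r.close_job(): hands the job in, once; it reports no verdict.
The state is a dict: "time_s": time; "joints": joint angles; "qd": joint speeds; "joint_torque": joint torques, N m; "tcp_pos": TCP position; "eef_rot": TCP orientation; "contact_force": force on the tool from outside, world axes, zero at the start; "moment": the same for the moment, N m; "gripper_width": finger opening in m.
Only numpy, scipy, OpenCV 4.12 (cv2) and the standard library are available. Lean on these libraries where they do the work, as an engineer would, in place of code of your own. Each camera call takes 0.05 s, during which the arm holds its last target. There are 200 camera calls.

## Working session

There is one attempt and no reset: what is moved stays moved. The work goes in short steps, Python scripts to look and compute and a tool call to move; the robot and the scene stay as the last step left them, time stands still between calls to the robot, and variables do not carry over. Pictures are saved under pics/ and viewed, about 8 in all and at most 12, crops included, and the job is handed in when it is done.

Besides the shell and the picture viewer there is one more tool, called after ">>>" as a command line: name --pt "numbers of a row" for each row, then --argument value for the rest. carry_out: Moves the arm, as the interface text tells. Its arguments: {"type":"object","properties":{"moves":{"type":"array"},"squeeze":{"type":"number"}},"required":["moves"]}

```bash
mkdir -p pics
cat > h.py <<'E'
import numpy as np, cv2
from plant import r
def cam(n):
    p=r.camera_params(n); R=cv2.Rodrigues(np.array(p["rvec"],float))[0]; t=np.array(p["tvec"],float).ravel()
    return np.array(p["K"],float),R,t
def onplane(c,uv,z):
    K,R,t=c; d=R.T@np.linalg.inv(K)@np.array([uv[0],uv[1],1.]); o=-R.T@t
    return o+d*(z-o[2])/d[2]
def proj(c,X):
    K,R,t=c; q=K@(R@np.array(X,float)+t); return q[:2]/q[2]
E
python3 - <<'E'
from h import *
print(r.get_state(), r.tcp_to_grasp)
a=r.capture("top");b=r.capture("side")
cv2.imwrite("pics/top.png",a);cv2.imwrite("pics/side.png",b)
cv2.imwrite("pics/w.png",r.capture("wrist"))
for n in("top","side","wrist"):
    K,R,t=cam(n);print(n,K[0,0],-R.T@t,R[2])
E
```

```text
{'time_s': 0.0, 'joints': array([-4.72073467e+01,  2.05924043e+01,  6.30936364e-01, -2.02940012e-02,
       -7.01351871e+01, -1.65088820e+01]), 'qd': array([-0.0299769 , -0.06034908, -0.04656193,  0.02493732,  0.08063152,
       -0.00690827]), 'joint_torque': array([-1.61707278e-03, -5.82711732e+01,  2.93049073e+01,  6.99695528e+00,
        6.77060147e-03, -2.00475574e-04]), 'tcp_pos': array([ 0.29866685, -0.60475829,  0.22558965]), 'eef_rot': array([ 95.34518963,  89.90147962, 121.62204891]), 'contact_force': array([0.29986933, 0.3794783 , 0.37797072]), 'moment': array([0.03754509, 0.03399941, 0.00247511]), 'gripper_width': 0.0877618317451488} 0.0188
top 414.97862066278617 [0.45514747 0.0375674  1.05235465] [ 0.08250882  0.00794663 -0.99655865]
side 401.1890423383722 [ 0.45863591 -0.62708498  0.55224543] [ 0.1069777   0.83122409 -0.5455477 ]
wrist 319.2137671419693 [ 0.23648725 -0.63666824  0.3841023 ] [ 0.23674312  0.1182867  -0.96434483]
```

View pics/top.png

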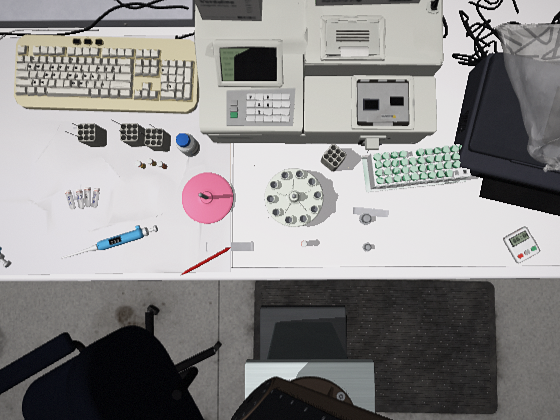

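View pics/side.png

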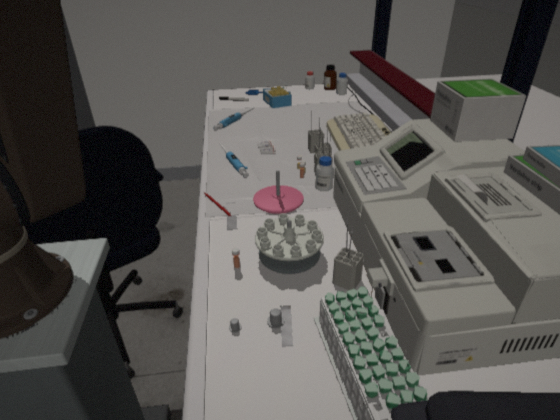

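Top view: there are two cap candidates, at top (366,218)/side (276,318) and top (368,247)/side (235,325). The first looks larger. The carousel is at top (294,197) with its grey foot under it. The pink stand at top (207,197) is a decoy. Next I'll measure and check in one crop.

```bash
python3 - <<'E'
from h import *
a=cv2.imread("pics/top.png");b=cv2.imread("pics/side.png");T=cam("top");S=cam("side")
for uv in((366,218),(368,247)): print("top",onplane(T,uv,.012))
for uv in((276,318),(235,325)): print("side",onplane(S,uv,.012))
p=onplane(T,(294,197),.08);print("hub",p)
up=lambda im,x,y,w,h,k:cv2.resize(im[y:y+h,x:x+w],None,fx=k,fy=k,interpolation=cv2.INTER_CUBIC)
A=up(a,340,200,66,60,6);B=up(b,220,290,66,60,6)
C=up(a,261,164,66,60,6);D=up(b,250,205,80,73,5)[:360,:396]
cv2.imwrite("pics/crop.png",np.vstack([np.hstack([A,B]),np.hstack([C,D[:360,:396]])])[:,:800])
E
python3 -c "
import cv2;i=cv2.imread('pics/crop.png');print(i.shape);cv2.imwrite('pics/crop2.png',cv2.resize(i,(660,600)))"
```

```text
top [ 0.50185743 -0.14318077  0.012     ]
top [ 0.42960807 -0.1467256   0.012     ]
side [ 0.50384315 -0.14901557  0.012     ]
side [ 0.43267276 -0.15374202  0.012     ]
hub [0.54911831 0.03687212 0.08      ]
(720, 792, 3)
```

View pics/crop2.png

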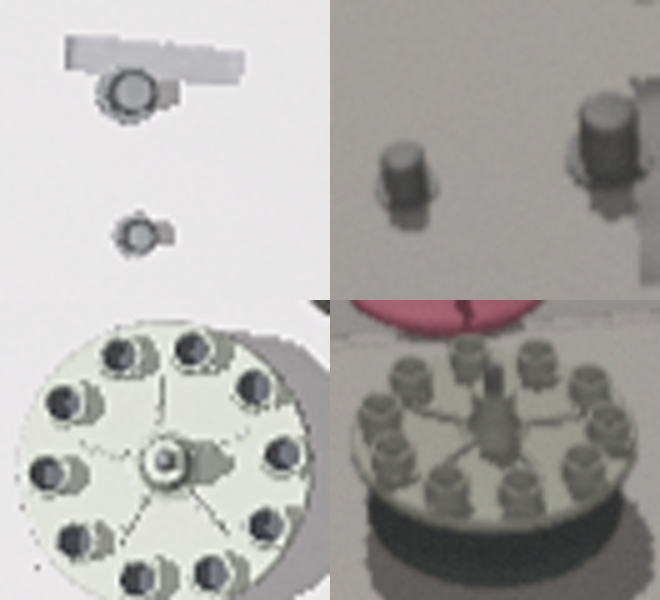

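The crop confirms the choice: the upper-right cap is the larger (flange ≈12 px ≈30 mm). Its crown top is at top (366.4,219.0)/side (275.4,312.4). The smaller one is at top (368,247). The spindle tip is at top (294.4,195.6)/side (289.1,221.3).

```bash
cat >> h.py <<'E'
def tri(c1,u1,c2,u2):
    P=[c[0]@np.c_[c[1],c[2]] for c in(c1,c2)]
    X=cv2.triangulatePoints(P[0],P[1],np.array(u1,float).reshape(2,1),np.array(u2,float).reshape(2,1)).ravel();return X[:3]/X[3]
E
python3 - <<'E'
from h import *
from scipy.spatial.transform import Rotation as Ro
T=cam("top");S=cam("side")
print("cap",tri(T,(366.4,219),S,(275.4,312.4)),onplane(T,(366.4,219),.025),onplane(S,(275.4,312.4),.025))
print("tip",tri(T,(294.4,195.6),S,(289.1,221.3)),onplane(T,(294.4,195.6),.088),onplane(S,(289.1,221.3),.088))
print("block",onplane(T,(334,157),.04),onplane(T,(307,243),0),"bottle",onplane(T,(184,140),.089))
s=r.get_state();print(s["tcp_pos"],Ro.from_euler("xyz",s["eef_rot"],degrees=True).as_matrix().round(3))
E
```

```text
cap [ 0.50130089 -0.14295285  0.01944698] [ 0.49879557 -0.14186079  0.025     ] [ 0.50325574 -0.14802259  0.025     ]
tip [0.55365794 0.03580119 0.0834204 ] [0.55162386 0.0359259  0.088     ] [0.55441506 0.02943668 0.088     ]
block [ 0.65161426 -0.06242567  0.04      ] [0.44005473 0.00464854 0.        ] bottle [0.68506667 0.29617869 0.089     ]
[ 0.29875879 -0.604869    0.22584646] [[-0.001 -0.443  0.897]
 [ 0.001  0.897  0.443]
 [-1.     0.001 -0.   ]]
```

>>> carry_out --pt "20 40 0 0 0 -0.14 100" --pt "40 80 0 0 0 -0.28 100" --pt "60 130 0 0 0 -0.42 100" --pt "80 175 0 0 0 -0.56 80" --pt "100 220 0 0 0 -0.7 60"

```text
time_s: 0.65
tcp_pos: [0.3954, -0.3923, 0.2264]
eef_rot: [129.8, 90.0, 116.3]
contact_force: [0.1, -0.7, 0.8]
gripper_width: 0.0768
```

>>> carry_out --pt "20 45 0 0 0 0 55" --pt "40 90 -15 0 0 0 55" --pt "62 140 -30 0 0 0 55" --pt "82 190 -50 0 0 0 55" --pt "102 240 -70 0 0 0 55"

```text
time_s: 1.15
tcp_pos: [0.4896, -0.1722, 0.1643]
eef_rot: [17.1, 89.9, 4.1]
contact_force: [1.3, -1.3, -0.7]
gripper_width: 0.0484
```

>>> carry_out --pt "0 0 0 0 0 0 55" --pt "0 0 0 0 0 0 55"

```text
time_s: 1.35
tcp_pos: [0.4892, -0.173, 0.1641]
eef_rot: [-163.9, 89.9, -176.9]
contact_force: [-0.3, -0.4, -0.1]
gripper_width: 0.0482
```

Run:
```python
from h import *
from scipy.spatial.transform import Rotation as Ro
s=r.get_state();print(s["time_s"],s["tcp_pos"],s["gripper_width"],s["contact_force"],Ro.from_euler("xyz",s["eef_rot"],degrees=True).as_matrix().round(3))
W=cam("wrist");np.savez("w1.npz",K=W[0],R=W[1],t=W[2]);im=r.capture("wrist");cv2.imwrite("pics/w1.png",im)
print(proj(W,(.501,-.144,.025)),proj(W,s["tcp_pos"]),-W[1].T@W[2])
```

```text
1.35 [ 0.48919942 -0.17302222  0.16407237] 0.048247924587037236 [-0.30362332 -0.39965007 -0.14192015] [[-0.001  0.224  0.975]
 [-0.     0.975 -0.224]
 [-1.    -0.    -0.001]]
[311.63622754 207.19540739] [279.21680058 261.25083133] [ 0.42147369 -0.15720249  0.32240693]
```

View pics/w1.png

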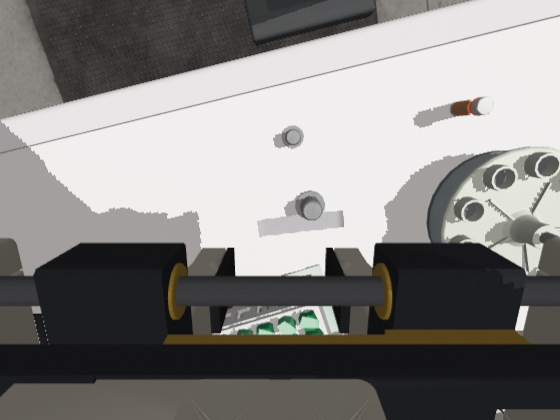

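The wrist view shows the larger cap's crown top at (312,208), as predicted (311.6,207.2). The vial is at (480,106) and the carousel is to the right. Moving over the cap and down.

>>> carry_out --pt "6 15 -20 0 0 0 55" --pt "12 29 -45 0 0 0 55" --pt "12 29 -75 0 0 0 55" --pt "12 29 -100 0 0 0 55" --pt "12 29 -100 0 0 0 55"

```text
time_s: 1.9
tcp_pos: [0.4986, -0.1464, 0.0621]
eef_rot: [-166.8, 89.7, 180.0]
contact_force: [-0.1, 0.5, -0.8]
gripper_width: 0.0482
```

Run:
```python
from h import *
s=r.get_state();print(s["time_s"],s["tcp_pos"],s["contact_force"])
W=cam("wrist");im=r.capture("wrist");cv2.imwrite("pics/w2.png",im)
print(proj(W,(.5015,-.1437,.025)),proj(W,s["tcp_pos"]),[proj(W,s["tcp_pos"]*[1,1,0]+[0,0,.025])])
g=cv2.cvtColor(im,6);x,y=proj(W,(.5015,-.1437,.025)).astype(int)
cv2.imwrite("pics/w2c.png",cv2.resize(im[max(y-60,0):y+60,x-80:x+80],None,fx=4,fy=4));print(x-80,max(y-60,0))
```

```text
1.9 [ 0.49861481 -0.14644003  0.06206211] [-0.14477296  0.48721289 -0.76627224]
[284.41971672 241.35310197] [279.15622214 261.21726631] [array([279.2967618 , 238.17713267])]
204 181
```

View pics/w2c.png

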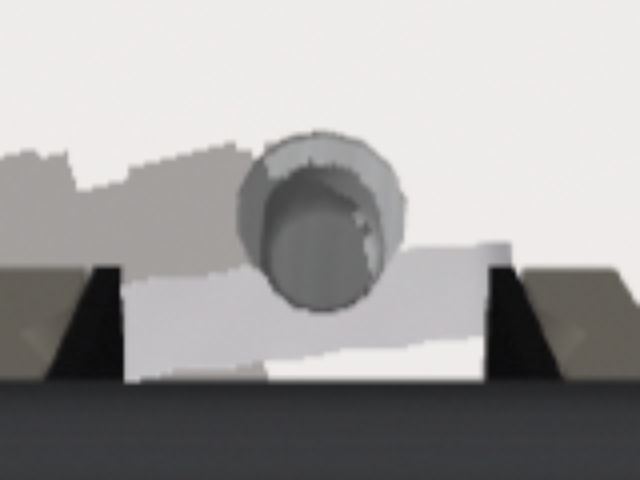

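The crown top centre is at about (284,245.5), so shift +5 mm x and +2 mm y, then descend and grip.

>>> carry_out --pt "5 2 -15 0 0 0 55" --pt "5 2 -35 0 0 0 55" --pt "5 2 -50 0 0 0 55" --pt "5 2 -57 0 0 0 55" --pt "5 2 -57 0 0 0 55"

```text
time_s: 2.45
tcp_pos: [0.5065, -0.1438, 0.0081]
eef_rot: [-5.2, 90.0, -18.3]
contact_force: [-0.4, 0.9, 0.4]
gripper_width: 0.0476
```

>>> carry_out --pt "0 0 0 0 0 0 0" --pt "0 0 0 0 0 0 0" --pt "0 0 0 0 0 0 0" --pt "0 0 0 0 0 0 0" --pt "0 0 0 0 0 0 0" --squeeze 45

```text
time_s: 2.95
tcp_pos: [0.5064, -0.1432, 0.0081]
eef_rot: [6.8, 90.0, -6.3]
contact_force: [-1.1, 0.2, 5.6]
gripper_width: 0.0202
```

>>> carry_out --pt "0 0 10 0 0 0 0" --pt "0 0 40 0 0 0 0" --pt "0 0 80 0 0 0 0" --pt "0 0 120 0 0 0 0" --pt "0 0 145 0 0 0 0"

```text
time_s: 3.45
tcp_pos: [0.5069, -0.1432, 0.1563]
eef_rot: [10.9, 89.8, -2.1]
contact_force: [0.8, -0.3, -1.0]
gripper_width: 0.0195
```

>>> carry_out --pt "10 35 0 0 0 0 0" --pt "20 75 0 0 0 0 0" --pt "30 115 0 0 0 0 0" --pt "40 150 0 0 0 0 0" --pt "46 176 0 0 0 0 0"

```text
time_s: 3.95
tcp_pos: [0.5524, 0.0349, 0.1532]
eef_rot: [48.0, 90.0, 35.0]
contact_force: [-0.3, 0.3, -1.2]
gripper_width: 0.0199
```

>>> carry_out --pt "0 0 0 0 0 0 0" --pt "0 0 0 0 0 0 0"

```text
time_s: 4.15
tcp_pos: [0.5517, 0.0333, 0.1527]
eef_rot: [-158.2, 90.0, -171.2]
contact_force: [0.3, -0.3, -0.7]
gripper_width: 0.0198
```

Run:
```python
from h import *
s=r.get_state();print(s["time_s"],s["tcp_pos"],s["contact_force"],s["gripper_width"],s["moment"])
W=cam("wrist");im=r.capture("wrist");b=r.capture("side");t=r.capture("top")
cv2.imwrite("pics/s3.png",b);cv2.imwrite("pics/t3.png",t);cv2.imwrite("pics/w3.png",im)
p=s["tcp_pos"]
for n in("side","top","wrist"):
    print(n,proj(cam(n),p),proj(cam(n),(.5537,.0358,.088)))
up=lambda im,x,y,w,h,k:cv2.resize(im[y:y+h,x:x+w],None,fx=k,fy=k,interpolation=cv2.INTER_CUBIC)
x,y=proj(cam("side"),p).astype(int); 
A=up(b,x-33,y-40,66,100,6);B=up(im,180,100,200,250,2.4)[:600,:396];print(x-33,y-40)
cv2.imwrite("pics/c3.png",np.hstack([A,B]))
```

```text
4.15 [0.55174702 0.03333383 0.1526712 ] [ 0.33340655 -0.25362752 -0.72779018] 0.019809951750316825 [-0.10597507  0.03295771  0.0269835 ]
side [287.18789893 192.90935612] [288.28300223 219.55691991]
top [295.6229371 192.5829602] [294.44897522 194.71502189]
wrist [281.47349279 260.7521284 ] [284.85895127 226.58849773]
254 152
```

View pics/c3.png

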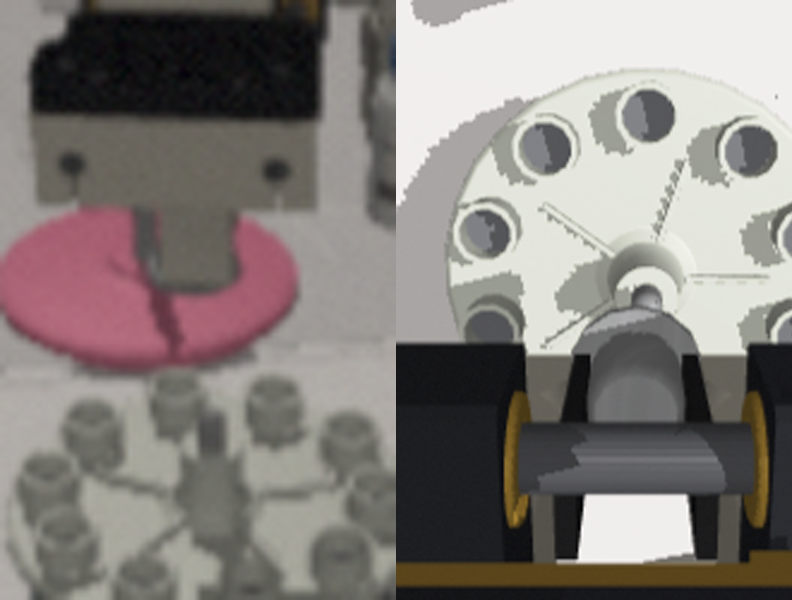

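The wrist view shows the cap upright in the jaws (flange front rim near (280,228)), but it hides the spindle tip. I'll step aside by 30 mm and lower so tip and flange are at about the same depth.

>>> carry_out --pt "15 -3 0 0 0 0 0" --pt "29 -7 -10 0 0 0 0" --pt "29 -7 -30 0 0 0 0" --pt "29 -7 -44 0 0 0 0" --pt "29 -7 -44 0 0 0 0"

```text
time_s: 4.8
tcp_pos: [0.5795, 0.0244, 0.1066]
eef_rot: [-152.4, 89.8, -165.6]
contact_force: [0.1, 0.2, -1.3]
gripper_width: 0.0201
```

Run:
```python
from h import *
s=r.get_state();print(s["time_s"],s["tcp_pos"],s["contact_force"],s["gripper_width"])
W=cam("wrist");np.savez("w4.npz",K=W[0],R=W[1],t=W[2],p=s["tcp_pos"]);im=r.capture("wrist")
cv2.imwrite("pics/w4.png",im);print(proj(W,(.5537,.0358,.088)),proj(W,s["tcp_pos"]))
cv2.imwrite("pics/c4.png",cv2.resize(im[110:260,190:370],None,fx=4,fy=4,interpolation=cv2.INTER_CUBIC))
```

```text
4.8 [0.57949989 0.0243692  0.10660041] [ 0.06415744  0.1628921  -1.33849148] 0.020128435240669713
[288.43703848 202.88471741] [279.1676947  261.20549022]
```

View pics/c4.png

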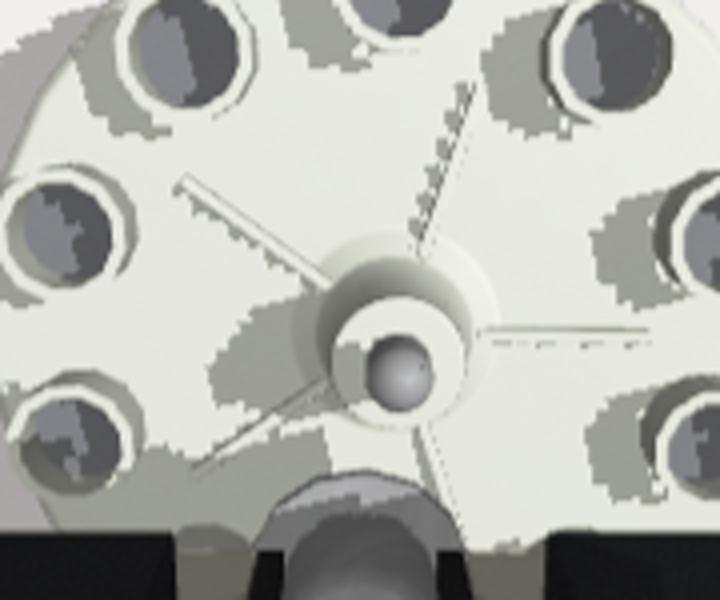

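Run:
```python
from h import *
d=np.load("w4.npz");W=(d["K"],d["R"],d["t"]);p=d["p"]
tz=np.array([.975,-.224,0]);ty=np.array([.224,.975,0])
f=onplane(W,(280,227.5),p[2]-.0081); cap=f+.0155*tz
lr=[onplane(W,(190+c/4,110+545/4),p[2]-.0066) for c in(252,468)]
tip=onplane(W,(290,203.25),.085)
print("rim",f,"cap",cap,"off from tcp",(cap-p)@tz,(cap-p)@ty,"flange w",np.linalg.norm(lr[1]-lr[0]))
print("tip",tip,"move needed",tip-cap)
```

```text
rim [0.56366838 0.02853445 0.09850041] cap [0.57878088 0.02506245 0.09850041] off from tcp -0.0008563220128323507 0.0005148529253083599 flange w 0.02975073250880389
tip [0.55481989 0.03655063 0.085     ] move needed [-0.02396099  0.01148818 -0.01350041]
```

>>> carry_out --pt "-12 6 2 0 0 0 0" --pt "-24 11.5 2 0 0 0 0" --pt "-24 11.5 0 0 0 0 0" --pt "-24 11.5 0 0 0 0 0" --pt "-24 11.5 0 0 0 0 0" --squeeze 60

```text
time_s: 5.35
tcp_pos: [0.5573, 0.0376, 0.1091]
eef_rot: [29.0, 89.9, 16.0]
contact_force: [-0.8, -0.3, -0.4]
gripper_width: 0.0192
```

Run:
```python
from h import *
for i in range(4):
    s=r.get_state();print(s["time_s"],s["tcp_pos"].round(5),s["contact_force"].round(2));r.capture("side")
```

```text
5.35 [0.55732 0.03761 0.10907] [-0.76 -0.31 -0.45]
5.4 [0.55737 0.0375  0.1089 ] [-0.64 -0.86 -1.43]
5.45 [0.55737 0.03743 0.10874] [ 0.36 -0.7  -1.26]
5.5 [0.55736 0.03735 0.10861] [-0.13 -0.72 -0.75]
```

>>> carry_out --pt "0 0 0 0 0 0 0" --pt "0 0 0 0 0 0 0" --pt "0 0 0 0 0 0 0" --pt "0 0 0 0 0 0 0" --pt "0 0 0 0 0 0 0"

```text
time_s: 6.05
tcp_pos: [0.5572, 0.0373, 0.1085]
eef_rot: [-86.6, 90.0, -99.6]
contact_force: [-1.1, -0.1, -0.2]
gripper_width: 0.0195
```

>>> carry_out --pt "0 0 0 0 0 0 0" --pt "0 0 0 0 0 0 0" --pt "0 0 0 0 0 0 0" --pt "0 0 0 0 0 0 0" --pt "0 0 0 0 0 0 0"

```text
time_s: 6.55
tcp_pos: [0.5571, 0.0374, 0.1085]
eef_rot: [97.3, 90.0, 84.2]
contact_force: [-0.8, -0.2, -1.2]
gripper_width: 0.0193
```

>>> carry_out --pt "-1.6 -1.4 -3 0 0 0 0" --pt "-1.6 -1.4 -7 0 0 0 0" --pt "-1.6 -1.4 -7 0 0 0 0" --pt "-1.6 -1.4 -7 0 0 0 0" --pt "-1.6 -1.4 -7 0 0 0 0"

```text
time_s: 7.05
tcp_pos: [0.5556, 0.0359, 0.1016]
eef_rot: [-64.0, 90.0, -77.1]
contact_force: [-0.2, -0.0, -1.6]
gripper_width: 0.0193
```

Run:
```python
from h import *
s=r.get_state();print(s["time_s"],s["tcp_pos"],s["contact_force"])
W=cam("wrist");im=r.capture("wrist");b=r.capture("side");print(r.get_state()["tcp_pos"])
cv2.imwrite("pics/w5.png",im)
# col of the tip axis & cap axis, hub rim prediction
p=s["tcp_pos"]
print(proj(W,(.5548,.03655,.088)),proj(W,(.5548,.03655,.072)),proj(W,p))
A=cv2.resize(im[160:260,215:345],None,fx=4,fy=4,interpolation=cv2.INTER_CUBIC)
B=cv2.resize(b[165:255,257:319],(276,400),interpolation=cv2.INTER_CUBIC)
cv2.imwrite("pics/c5.png",np.hstack([A,B]))
```

```text
7.05 [0.55559704 0.03594002 0.10155781] [-0.18950361 -0.01687979 -1.5818062 ]
[0.55564372 0.035937   0.10163663]
[279.93148568 250.16418231] [279.90485702 240.57407922] [279.18583827 261.22749742]
```

View pics/c5.png

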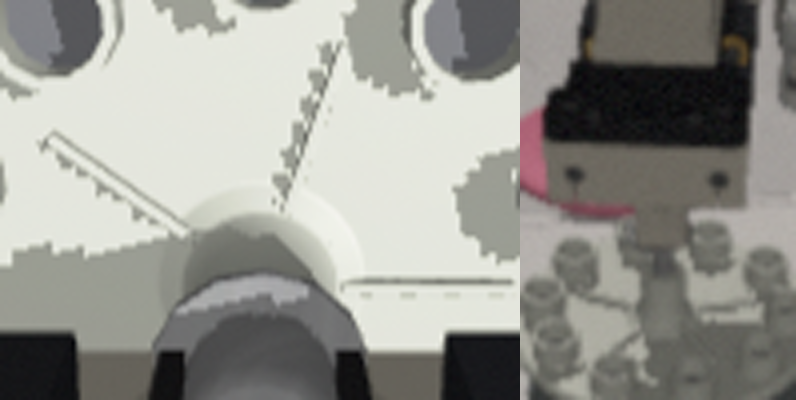

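Columns match in both views (hub base and flange both at crop col 261). Lowering onto the spindle.

>>> carry_out --pt "0 0 -2 0 0 0 0" --pt "0 0 -4 0 0 0 0" --pt "0 0 -6 0 0 0 0" --pt "0 0 -8 0 0 0 0" --pt "0 0 -9 0 0 0 0"

```text
time_s: 7.65
tcp_pos: [0.5556, 0.0359, 0.0923]
eef_rot: [-104.5, 90.0, -117.6]
contact_force: [0.5, -0.3, -0.7]
gripper_width: 0.0196
```

>>> carry_out --pt "0 0 -1 0 0 0 0" --pt "0 0 -2 0 0 0 0" --pt "0 0 -3 0 0 0 0"

```text
time_s: 7.95
tcp_pos: [0.556, 0.036, 0.0898]
eef_rot: [16.3, 90.0, 3.2]
contact_force: [1.6, -0.4, 2.4]
gripper_width: 0.0193
```

>>> carry_out --pt "0 0 -1 0 0 0 0" --pt "0 0 -2 0 0 0 0" --pt "0 0 -2 0 0 0 0"

```text
time_s: 8.25
tcp_pos: [0.5568, 0.0359, 0.0882]
eef_rot: [15.2, 89.9, 2.2]
contact_force: [5.0, -2.8, 1.7]
gripper_width: 0.0195
```

The bore is over the nose with some side force, so relieve it in +x and −y.

>>> carry_out --pt "1 -0.5 0 0 0 0 0" --pt "1.5 -0.7 0 0 0 0 0" --pt "1.5 -0.7 0 0 0 0 0"

```text
time_s: 8.55
tcp_pos: [0.5572, 0.0356, 0.0878]
eef_rot: [69.7, 90.0, 56.7]
contact_force: [0.0, 1.3, 5.2]
gripper_width: 0.0193
```

Run:
```python
from h import *
from scipy.spatial.transform import Rotation as Ro
s=r.get_state();print(s["time_s"],s["tcp_pos"],s["contact_force"],s["moment"]);print(Ro.from_euler("xyz",s["eef_rot"],degrees=True).as_matrix().round(4))
W=cam("wrist");im=r.capture("wrist");b=r.capture("side")
cv2.imwrite("pics/w6.png",im)
A=cv2.resize(im[160:260,215:345],None,fx=4,fy=4,interpolation=cv2.INTER_CUBIC)
B=cv2.resize(b[165:255,257:319],(276,400),interpolation=cv2.INTER_CUBIC)
cv2.imwrite("pics/c6.png",np.hstack([A,B]))
```

```text
8.55 [0.55720171 0.03556419 0.08784041] [0.02448671 1.28331969 5.18995217] [ 0.27645119 -0.33162686  0.00564215]
[[ 4.000e-04  2.265e-01  9.740e-01]
 [ 6.000e-04  9.740e-01 -2.265e-01]
 [-1.000e+00  6.000e-04  2.000e-04]]
```

>>> carry_out --pt "0 0 -1 0 0 0 0" --pt "0 0 -2 0 0 0 0"

```text
time_s: 8.85
tcp_pos: [0.5575, 0.0355, 0.0867]
eef_rot: [24.2, 89.9, 11.2]
contact_force: [-3.3, 1.0, 15.1]
gripper_width: 0.0199
```

>>> carry_out --pt "0 0 -1 0 0 0 0" --pt "0 0 -2 0 0 0 0"

```text
time_s: 9.05
tcp_pos: [0.5574, 0.0355, 0.0847]
eef_rot: [29.6, 89.9, 16.6]
contact_force: [-1.8, 0.6, 10.7]
gripper_width: 0.0197
```

>>> carry_out --pt "0 0 0 0 0 0 0" --pt "0 0 0 0 0 0 0"

```text
time_s: 9.25
tcp_pos: [0.5572, 0.0355, 0.0838]
eef_rot: [50.3, 90.0, 37.2]
contact_force: [1.7, 0.5, 5.2]
gripper_width: 0.0197
```

>>> carry_out --pt "0 0 0 0 0 0 10" --pt "0 0 0 0 0 0 30" --pt "0 0 0 0 0 0 45" --pt "0 0 0 0 0 0 45" --pt "0 0 10 0 0 0 45"

```text
time_s: 9.75
tcp_pos: [0.5555, 0.0347, 0.0921]
eef_rot: [-150.2, 89.8, -163.4]
contact_force: [-0.6, -0.8, -0.6]
gripper_width: 0.0381
```

>>> carry_out --pt "0 0 15 0 0 0 45" --pt "0 0 35 0 0 0 45" --pt "0 0 35 0 0 0 0" --pt "0 0 35 0 0 0 0" --pt "0 0 35 0 0 0 0"

```text
time_s: 10.25
tcp_pos: [0.5565, 0.0351, 0.1282]
eef_rot: [-161.4, 90.0, -174.5]
contact_force: [-0.2, 0.4, 0.2]
gripper_width: 0.021
```

>>> carry_out --pt "0 0 0 0 0 0 0" --pt "0 0 0 0 0 0 0" --pt "0 0 0 0 0 0 0"

```text
time_s: 10.55
tcp_pos: [0.5569, 0.0351, 0.1282]
eef_rot: [-147.7, 90.0, -160.8]
contact_force: [0.5, 0.4, -0.3]
gripper_width: 0.0014
```

Run:
```python
from h import *
s=r.get_state();print(s["time_s"],s["tcp_pos"],s["contact_force"],s["gripper_width"])
W=cam("wrist");im=r.capture("wrist");b=r.capture("side");cv2.imwrite("pics/w7.png",im)
print(proj(W,(.5565,.0358,.1)),proj(W,s["tcp_pos"]))
A=cv2.resize(im[170:270,215:345],None,fx=4,fy=4,interpolation=cv2.INTER_CUBIC)
B=cv2.resize(b[165:255,257:319],(276,400),interpolation=cv2.INTER_CUBIC)
cv2.imwrite("pics/c7.png",np.hstack([A,B]))
```

```text
10.55 [0.55687041 0.03514368 0.12815521] [ 0.4831227   0.38005308 -0.31850853] 0.001371409452966806
[280.15588412 242.05880606] [279.18756897 261.29588933]
```

View pics/c7.png

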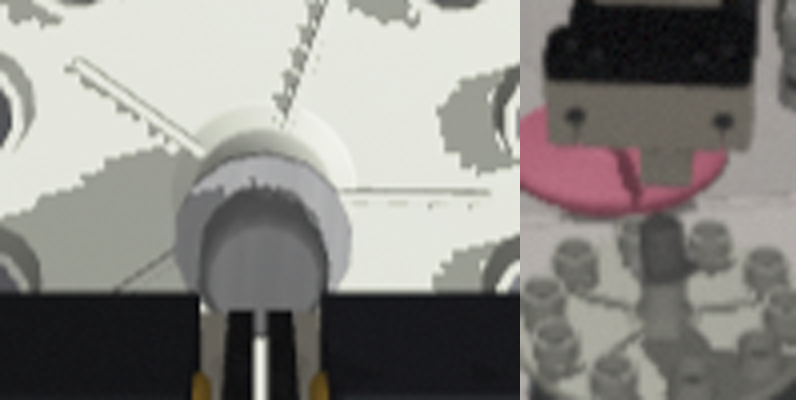

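The cap stands upright on the spindle and the shut fingers sit centred above its crown (crop col 262). Going down to press.

>>> carry_out --pt "0 0 -6 0 0 0 0" --pt "0 0 -13 0 0 0 0" --pt "0 0 -19 0 0 0 0" --pt "0 0 -22 0 0 0 0" --pt "0 0 -22 0 0 0 0"

```text
time_s: 11.15
tcp_pos: [0.5566, 0.0351, 0.1058]
eef_rot: [-146.8, 89.9, -159.9]
contact_force: [-0.4, 0.3, -0.1]
gripper_width: 0.0005
```

>>> carry_out --pt "0 0 -1 0 0 0 0" --pt "0 0 -2 0 0 0 0"

```text
time_s: 11.35
tcp_pos: [0.5572, 0.0353, 0.1047]
eef_rot: [27.2, 90.0, 14.2]
contact_force: [0.5, -0.3, 0.5]
gripper_width: 0.0004
```

>>> carry_out --pt "0 0 -0.5 0 0 0 0" --pt "0 0 -1 0 0 0 0"

```text
time_s: 11.55
tcp_pos: [0.5571, 0.0352, 0.1037]
eef_rot: [33.5, 90.0, 20.4]
contact_force: [0.0, -0.5, -0.9]
gripper_width: 0.0005
```

>>> carry_out --pt "0 0 -0.5 0 0 0 0" --pt "0 0 -1 0 0 0 0"

```text
time_s: 11.75
tcp_pos: [0.557, 0.0352, 0.1026]
eef_rot: [39.1, 90.0, 26.0]
contact_force: [0.4, -0.1, -0.5]
gripper_width: 0.0003
```

>>> carry_out --pt "0 0 -0.5 0 0 0 0" --pt "0 0 -1 0 0 0 0"

```text
time_s: 11.95
tcp_pos: [0.5571, 0.0352, 0.1015]
eef_rot: [51.7, 90.0, 38.6]
contact_force: [0.5, 0.6, 0.7]
gripper_width: 0.0003
```

>>> carry_out --pt "0 0 -0.5 0 0 0 0" --pt "0 0 -0.5 0 0 0 0"

```text
time_s: 12.15
tcp_pos: [0.5573, 0.0352, 0.1013]
eef_rot: [12.4, 90.0, -0.7]
contact_force: [0.2, -1.0, 1.5]
gripper_width: 0.0003
```

>>> carry_out --pt "0 0 -0.5 0 0 0 0" --pt "0 0 -0.5 0 0 0 0"

```text
time_s: 12.35
tcp_pos: [0.5576, 0.0353, 0.101]
eef_rot: [21.9, 89.9, 8.8]
contact_force: [-0.4, 0.1, 3.4]
gripper_width: 0.0003
```

>>> carry_out --pt "0 0 -0.5 0 0 0 0" --pt "0 0 -0.5 0 0 0 0"

```text
time_s: 12.55
tcp_pos: [0.5578, 0.0353, 0.1008]
eef_rot: [18.4, 89.9, 5.3]
contact_force: [0.8, -1.2, 6.2]
gripper_width: 0.0004
```

>>> carry_out --pt "0 0 -0.5 0 0 0 0" --pt "0 0 -0.5 0 0 0 0"

```text
time_s: 12.75
tcp_pos: [0.558, 0.0352, 0.1005]
eef_rot: [13.7, 89.9, 0.6]
contact_force: [-0.8, -1.7, 7.7]
gripper_width: 0.0002
```

>>> carry_out --pt "0 0 -0.5 0 0 0 0" --pt "0 0 -0.5 0 0 0 0"

```text
time_s: 12.95
tcp_pos: [0.5581, 0.0353, 0.1002]
eef_rot: [16.8, 89.9, 3.8]
contact_force: [1.1, -0.1, 7.8]
gripper_width: 0.0002
```

>>> carry_out --pt "0 0 -0.5 0 0 0 0" --pt "0 0 -0.5 0 0 0 0"

```text
time_s: 13.15
tcp_pos: [0.5581, 0.0352, 0.0998]
eef_rot: [14.8, 89.9, 1.8]
contact_force: [-0.1, -1.3, 8.8]
gripper_width: 0.0002
```

>>> carry_out --pt "0 0 -0.5 0 0 0 0" --pt "0 0 -0.5 0 0 0 0"

```text
time_s: 13.35
tcp_pos: [0.5581, 0.0353, 0.0993]
eef_rot: [16.1, 89.9, 3.0]
contact_force: [0.0, -0.8, 8.4]
gripper_width: 0.0003
```

>>> carry_out --pt "0 0 -0.5 0 0 0 0" --pt "0 0 -0.5 0 0 0 0"

```text
time_s: 13.55
tcp_pos: [0.5581, 0.0352, 0.0987]
eef_rot: [16.1, 89.9, 3.1]
contact_force: [0.0, -1.8, 8.4]
gripper_width: 0.0007
```

>>> carry_out --pt "0 0 -0.5 0 0 0 0" --pt "0 0 -0.5 0 0 0 0"

```text
time_s: 13.75
tcp_pos: [0.5581, 0.0352, 0.0984]
eef_rot: [12.0, 89.9, -1.0]
contact_force: [-0.9, -1.8, 10.0]
gripper_width: 0.0006
```

>>> carry_out --pt "0 0 -0.5 0 0 0 0" --pt "0 0 -0.5 0 0 0 0"

```text
time_s: 13.95
tcp_pos: [0.5581, 0.0352, 0.098]
eef_rot: [13.1, 89.9, 0.1]
contact_force: [-0.1, -2.2, 9.1]
gripper_width: 0.0003
```

>>> carry_out --pt "0 0 -0.5 0 0 0 0" --pt "0 0 -0.5 0 0 0 0"

```text
time_s: 14.15
tcp_pos: [0.5583, 0.0351, 0.0977]
eef_rot: [10.7, 89.8, -2.3]
contact_force: [-0.9, -2.0, 12.3]
gripper_width: 0.0005
```

>>> carry_out --pt "0 0 -0.5 0 0 0 0" --pt "0 0 -0.5 0 0 0 0"

```text
time_s: 14.35
tcp_pos: [0.5582, 0.0351, 0.0972]
eef_rot: [11.1, 89.9, -1.9]
contact_force: [-0.8, -2.2, 12.7]
gripper_width: 0.0002
```

>>> carry_out --pt "0 0 -0.4 0 0 0 0" --pt "0 0 -0.4 0 0 0 0"

```text
time_s: 14.55
tcp_pos: [0.5582, 0.0351, 0.0969]
eef_rot: [9.8, 89.8, -3.2]
contact_force: [-0.9, -2.3, 13.8]
gripper_width: 0.0003
```

Run:
```python
from h import *
for i in range(5):
    s=r.get_state();print(s["time_s"],s["tcp_pos"][2].round(5),s["contact_force"].round(1));r.capture("side")
```

```text
14.55 0.09693 [-0.9 -2.3 13.8]
14.6 0.09691 [-1.3 -1.2 13.1]
14.65 0.09692 [-1.1 -1.5 13.9]
14.7 0.09693 [-2.  -1.7 13.7]
14.75 0.09694 [-0.7 -2.1 13.1]
```

>>> carry_out --pt "0 0 -0.4 0 0 0 0" --pt "0 0 -0.4 0 0 0 0"

```text
time_s: 15.0
tcp_pos: [0.5582, 0.0351, 0.0966]
eef_rot: [11.6, 89.8, -1.4]
contact_force: [-0.7, -1.5, 13.7]
gripper_width: 0.0002
```

>>> carry_out --pt "0 0 -0.4 0 0 0 0" --pt "0 0 -0.4 0 0 0 0"

```text
time_s: 15.2
tcp_pos: [0.5582, 0.0351, 0.0963]
eef_rot: [8.8, 89.8, -4.2]
contact_force: [-1.5, -1.9, 15.1]
gripper_width: 0.0005
```

Run:
```python
from h import *
for i in range(4):
    s=r.get_state();print(s["time_s"],s["tcp_pos"][2].round(5),s["contact_force"].round(1));r.capture("side")
```

```text
15.2 0.09625 [-1.5 -1.9 15.1]
15.25 0.09624 [-2.8 -2.1 14.9]
15.3 0.09622 [-1.2 -1.7 13.8]
15.35 0.0962 [-1.6 -1.7 15.3]
```

>>> carry_out --pt "0 0 1 0 0 0 0" --pt "0 0 2 0 0 0 0" --pt "0 0 4 0 0 0 0" --pt "0 0 5 0 0 0 0" --pt "0 0 5 0 0 0 0"

```text
time_s: 15.9
tcp_pos: [0.5567, 0.0352, 0.0991]
eef_rot: [-161.2, 90.0, -174.3]
contact_force: [0.2, -0.1, 1.3]
gripper_width: 0.0002
```

>>> carry_out --pt "0 0 -1 0 0 0 0" --pt "0 0 -1 0 0 0 0"

```text
time_s: 16.1
tcp_pos: [0.5568, 0.0352, 0.098]
eef_rot: [-154.4, 90.0, -167.5]
contact_force: [-0.3, -0.1, -1.1]
gripper_width: 0.0005
```

Run:
```python
from h import *
for i in range(3):
    s=r.get_state();print(s["time_s"],s["tcp_pos"].round(5),s["contact_force"].round(1));r.capture("side")
```

```text
16.1 [0.55675 0.03517 0.09797] [-0.3 -0.1 -1.1]
16.15 [0.55683 0.03518 0.09803] [-0.3  0.2  0.3]
16.2 [0.55688 0.0352  0.09812] [-0.   0.2  0.1]
```

>>> carry_out --pt "0 0 -0.5 0 0 0 0" --pt "0 0 -0.5 0 0 0 0"

```text
time_s: 16.45
tcp_pos: [0.557, 0.0352, 0.0977]
eef_rot: [-157.4, 90.0, -170.5]
contact_force: [0.3, -0.5, 0.1]
gripper_width: 0.0003
```

>>> carry_out --pt "0 0 -0.5 0 0 0 0" --pt "0 0 -0.5 0 0 0 0"

```text
time_s: 16.65
tcp_pos: [0.557, 0.0352, 0.0973]
eef_rot: [-154.7, 90.0, -167.8]
contact_force: [-0.8, -0.6, -0.0]
gripper_width: 0.0003
```

Run:
```python
from h import *
for i in range(4):
    s=r.get_state();print(s["time_s"],s["tcp_pos"].round(5),s["contact_force"].round(1));r.capture("side")
```

```text
16.65 [0.55699 0.03521 0.09728] [-0.8 -0.6 -0. ]
16.7 [0.55701 0.03521 0.09733] [ 0.5 -0.5 -0. ]
16.75 [0.557   0.0352  0.09732] [-0.4  0.2 -0.4]
16.8 [0.55705 0.03525 0.09735] [ 0.4 -0.  -0.3]
```

>>> carry_out --pt "0 0 -0.4 0 0 0 0" --pt "0 0 -0.4 0 0 0 0" --pt "0 0 -0.4 0 0 0 0"

```text
time_s: 17.15
tcp_pos: [0.557, 0.0352, 0.0969]
eef_rot: [-2.0, 90.0, -15.0]
contact_force: [0.2, -0.2, 0.1]
gripper_width: 0.0005
```

>>> carry_out --pt "0 0 -0.4 0 0 0 0" --pt "0 0 -0.4 0 0 0 0" --pt "0 0 -0.4 0 0 0 0"

```text
time_s: 17.45
tcp_pos: [0.5571, 0.0352, 0.0967]
eef_rot: [18.9, 90.0, 5.8]
contact_force: [-0.8, -0.1, 2.3]
gripper_width: 0.0005
```

Run:
```python
from h import *
for i in range(4):
    s=r.get_state();print(s["time_s"],s["tcp_pos"].round(5),s["contact_force"].round(1));r.capture("side")
```

```text
17.45 [0.5571  0.03523 0.09671] [-0.8 -0.1  2.3]
17.5 [0.5571  0.03524 0.09671] [-0.5 -0.3  2.4]
17.55 [0.55709 0.03522 0.09669] [-0.8 -0.1  2.6]
17.6 [0.55712 0.03525 0.0967 ] [-0.9 -0.   2.5]
```

Re-touch shows the crown about 1.7–1.8 mm below the height where the hub contact began, which means a nip of about 5 N. Retreating for a last look.

>>> carry_out --pt "0 0 3 0 0 0 0" --pt "0 0 15 0 0 0 0" --pt "0 0 45 0 0 0 0" --pt "0 0 80 0 0 0 0" --pt "0 0 110 0 0 0 0"

```text
time_s: 18.15
tcp_pos: [0.5573, 0.0352, 0.2091]
eef_rot: [18.9, 89.9, 5.8]
contact_force: [0.8, 0.8, 0.3]
gripper_width: 0.0005
```

>>> carry_out --pt "-20 -20 0 0 0 0 0" --pt "-40 -50 0 0 0 0 0" --pt "-60 -90 0 0 0 0 0" --pt "-60 -120 0 0 0 0 0" --pt "-60 -120 0 0 0 0 0"

```text
time_s: 18.65
tcp_pos: [0.4964, -0.0873, 0.2078]
eef_rot: [8.7, 89.9, -4.5]
contact_force: [-0.1, -0.1, -0.4]
gripper_width: 0.0005
```

Run:
```python
from h import *
s=r.get_state();print(s["time_s"],s["tcp_pos"],s["contact_force"])
b=r.capture("side");t=r.capture("top")
A=cv2.resize(b[200:290,220:380],(640,360));B=cv2.resize(t[120:260,160:400],(400,233))
o=np.zeros((600,640,3),np.uint8);o[:360]=A;o[360:593,:400]=B;cv2.imwrite("pics/c8.png",o)
```

```text
18.65 [ 0.49636557 -0.08725593  0.20777212] [-0.06352216 -0.07381499 -0.36319231]
```

View pics/c8.png

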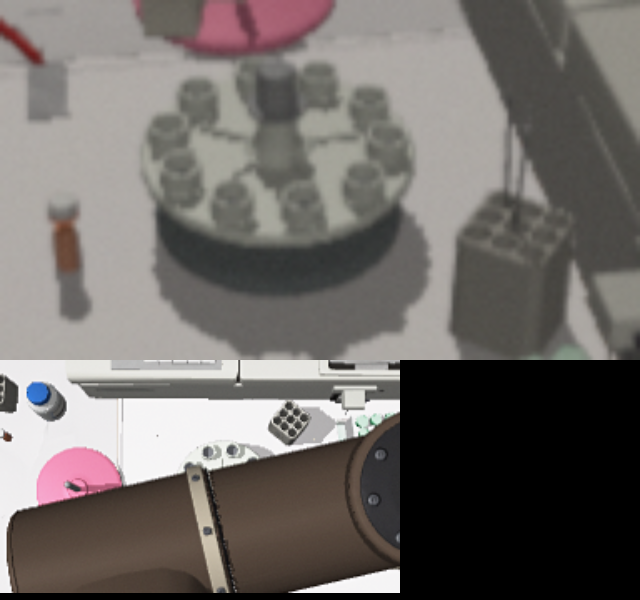

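The cap sits on the hub at crop (275,90), and the vial, cuvette block and bottle stand where they were. Handing in.

```bash
python3 -c "
from plant import r
r.close_job()"
```

```text
the job is handed in; nothing more can be done
```

The larger cap is on the carousel's spindle and pressed down to the hub, holding the carousel with an estimated 5 N. I handed the job in at about 19 s on the robot's clock.

- **How it was pressed:** I gripped the cap, set it over the spindle and pushed it about 12 mm down. Then I let go and finished with shut fingers on the crown.
- **Forces:** The teeth dragged steadily at about 8.5–9 N. The push rose once the hub was met, at a crown height of about 98.6 mm, and I stopped at about 15 N. That puts about 6 N on the spring, below the 12 N limit.
- **Check after release:** A light re-touch of about 2.5 N found the crown at about 96.8 mm, or 1.7–1.8 mm below first hub contact. That gives a nip of roughly 5 N. It could be anywhere from 4.7 to 5.5 N, because the teeth jump and I could not separate finger flex from cap recoil.
- **Last pictures:** The cap stands upright on the hub, and the vial, bottle and cuvette block look unmoved.
- **Side force:** A side force of about 5–6 N showed up as the bore went over the spindle's nose. I relieved it with a small sideways shift before pressing on.

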